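Tug-test the core pin of the square casting mould

TASK

Before the square mould is filled, check that its core pin is held: take the pin by its knob, pull it straight up with about 12 newtons (its spring lets it rise about 14 mm at that pull) and keep the pull on for about a second. Do not pull it much harder. Then ease it back down in your grip until it is fully home, without letting it snap back, and only then let go; leave the pin of the round mould alone.

Things in the scene. Friction and masses are not known exactly. Their poses are not given: they have to be found in the camera images.
- square_mould: The square casting mould: a shallow open plywood tray, 150 x 150 mm, walls 12 mm thick and 40 mm high, screwed to the bench. Origin: centre of its underside, on the bench top; z up, x and y along its sides. Its upright core pin stands on the mould's own x axis, 30 mm to the +x side of the centre. A low steel cone, 30 mm high over the bench, stands 35 mm to the -x side and 30 mm to the +y side of the centre and is not part of the job.
- square_pin_top (a point): Centre of the flat top of the knob of the square mould's core pin, 102 mm above the bench when the pin is home. The knob is a plain upright aluminium cylinder, 26 mm in diameter and 42 mm tall (60 to 102 mm above the bench), on a 14 mm steel shaft; nothing else stands within 35 mm of it above the mould's walls.
- square_pin (a joint): Height in metres by which the square mould's core pin has been drawn straight up: 0 is fully home, positive is up. A retaining spring pulls it back down: it starts to rise at about 3 N and then rises 1 mm for every 0.7 N, so 12 N is about 13 mm and 14 mm is about 13 N. Let go when drawn up, it snaps down hard.
- round_pin (a joint): The same for the identical pin of the round mould (a shallow open plywood ring, 150 mm in diameter, 40 mm high): metres drawn up, 0 is fully home. It is not to be tested.

How it is judged (in metres and radians):
On the way, in this order (a step that is already met when the one before it is completed fails the run):
1. the square mould's core pin is kept drawn up 7 to 21 mm (a pull of about 8 to 18 N, 12 to 13 N being the middle) for 0.8 s (value of joint square_pin between 0.007 and 0.021 m), for 0.8 s.
2. the pin is brought back down (drawn up less than 5 mm) while the fingers still hold it, for 0.1 s (value of joint square_pin below 0.005 m and contact force between the fingers and square_mould above 2 N), for 0.1 s.
At the end, for the whole second after the job is handed in: The square mould's core pin has been tugged and is back home (drawn up less than 3 mm), let go; the round mould's pin is home too (less than 3 mm) (value of joint each of square_pin, round_pin below 0.003 m); the robot touches nothing.
It fails at once if the square mould's pin is pulled too hard: drawn up more than 25 mm (about 20 N) (value of joint square_pin above 0.025 m).
It fails at once if the square mould's pin snaps back: it goes down faster than 0.4 m/s (velocity of joint square_pin below -0.4 m/s).
It fails at once if the round mould's pin is drawn up more than 4 mm (value of joint round_pin above 0.004 m).
It also fails if it takes over 32 s, if anything falls off the work surface, if the arm or the gripper's body presses on something with over 40 N, if the wrist force passes 120 N, or if a joint passes its speed limit or range.

ROBOT

A 7-joint arm with a two-finger parallel gripper is mounted at the origin on the work surface. World frame = base frame: x ahead of the robot, y to its left, z up, the work surface at z = 0. Lengths are in mm, angles in rad, forces in N, time in s.
With the tool pointing down it reaches from about 400 to 900 mm from the base axis. Payload 5.6 kg.
Tool frame: the origin (TCP) lies midway between the tips of the shut fingers; the grasp point (between the pads) lies 19 mm behind it (bot.hold_point_z is the distance from the TCP to the grasp point, in mm); y points along the fingers, z is the direction in which the jaws open and shut, and the axes are right-handed (so a half turn about y gives the same grasp; the last joint's range is limited). The gripper opens to 92 mm and grips with 3 to 60 N. Pads are 20 mm wide; open, the fingers measure 128 mm over their backs; the gripper's body (75 mm by 189 mm) begins 69 mm behind the grasp point.
Start: joints at [-1.383, 0.468, -0.012, 1.603, 0.006, 1.071, -0.056], TCP at [148.733, 632.762, 214.592] pointing down, gripper open.
Joint ranges: [-2.53, 2.53], [-0.31, 2.02], [-1.57, 1.55], [0.28, 2.44], [-1.29, 4.43], [0.15, 1.84], [-2.92, 2.92]. Speed limits (rad/s): [2.57, 2.57, 3.14, 3.14, 3.14, 3.14, 3.14].

INTERFACE

Orientations are given as [roll, pitch, yaw] about the fixed x, y, z axes, in that order (R = Rz(yaw) Ry(pitch) Rx(roll)).
In Python, from station import read_state, vision, bot gives the robot as it stands. The module is installed in compiled form; this text tells all that it offers.
- The arm moves only by the shell command python3 -m jog 'ROWS' [FORCE]. ROWS is a JSON object of lists of equal length, an entry for each row: "travel": the shift along the tool's x, y, z in m, a list of three; "dr": the turn, a rotation vector about the tool's x, y, z in degrees, a list of three; "claw": the opening, from -1 (shut) to 1 (fully open), so that 0 is half open. A call has 1 to 8 rows; each row shifts and turns the commanded pose from where the row before left it, along the tool's axes as they then stand; what a row does not reach is not made up. A row lasts 1/12 s, in which the tool goes at most 41.7 mm and 7.16 degrees, less where a joint would pass 70% of its speed; a pose out of reach is approached as far as the arm can. A call is refused whole if a number of a shift passes 0.0417 or a number of a turn 7.16, either way. A call with a gripper value outside its range is refused whole. The fingers move at their own pace and stop on an object; FORCE is the grip in N (left out, the last holds). Time passes only in rows, so rows that do not move let the fingers close. It gives the time, the measured TCP pose, the force and the opening at its end, in the units of the state.
- read_state(): the state, without advancing time (a new reading comes with each control period).
- vision.camera(name): name is "side" or "top"; returns the picture (480x640x3 uint8, red, green, blue); there is no depth.
- vision.camera_info(name): a dict with "vfov" (degrees; the focal length in pixels is half the picture's height over the tangent of half this angle, whatever the lens; pixels are square), "cx", "cy" (the principal point, pixels), "extrinsics" (4x4, takes a point from camera to world coordinates). Camera axes: x right, y down, z forward; pixel columns grow to the right and rows downward; lengths in mm; the calibration is good to about 2 mm. A picture is of the moment at which its call begins. camera_info takes no time and is no camera call.
- bot.hand_in(): hands the job in, once; it reports no verdict.
The state is a dict: "time": time; "joint_pos": joint angles; "qvel": joint speeds; "joint_efforts": joint torques, N m; "position": TCP position; "ee_rot": TCP orientation; "wrist_force": force on the tool from outside, world axes, zero at the start; "moment": the same for the moment, N m; "gripper_width": finger opening in mm.
Only numpy, scipy, OpenCV 4.12 (cv2) and the standard library are available. Lean on these libraries where they do the work, as an engineer would, in place of code of your own. Each camera call takes 0.05 s, during which the arm holds its last target.

## Working session

There is one attempt and no reset: what is moved stays moved. The work goes in short steps, Python scripts to look and compute and a shell command to move; the robot and the scene stay as the last step left them, time stands still between calls to the robot, and variables do not carry over. Pictures are saved under pics/ and viewed, and the job is handed in when it is done.

```bash
mkdir -p pics; python3 - <<'E'
from station import read_state, vision, bot
import cv2
s=read_state()
for k,v in s.items(): print(k,v)
print(bot.hold_point_z)
for n in("side","top"):
    im=vision.camera(n); cv2.imwrite(f"pics/{n}0.png",im[:,:,::-1]); print(n,vision.camera_info(n))
E
```

```text
time 0.0
joint_pos [-1.3829933   0.46840472 -0.01159148  1.60360757  0.00601292  1.07142448
 -0.0562819 ]
qvel [ 0.00018615  0.0009297  -0.00103     0.00202325  0.00060515  0.00043529
 -0.0008291 ]
joint_efforts [ 4.90229959e-04 -5.20586586e+01 -1.26553222e-02 -2.43742830e+01
 -5.67403890e-02  1.71570573e-02  1.55388179e-04]
position [148.63838185 632.17268928 213.62913772]
ee_rot [-1.57260075e+00 -1.42109761e-04 -2.30852772e-01]
wrist_force [ 0.1090254  -0.51208633 -0.42703409]
moment [-0.04269771  0.00597016 -0.03001155]
gripper_width 91.90782924616765
18.700000000000003
side {'vfov': 52.59885594976639, 'cx': 315.5963978598944, 'cy': 240.5507951526257, 'extrinsics': array([[ 8.35390597e-01, -2.70582367e-01,  4.78443031e-01,
         1.94560358e+02],
       [-5.49649601e-01, -4.15678427e-01,  7.24635606e-01,
        -5.33158923e+02],
       [ 2.80482880e-03, -8.68329792e-01, -4.95979339e-01,
         4.72830378e+02],
       [ 0.00000000e+00,  0.00000000e+00,  0.00000000e+00,
         1.00000000e+00]])}
top {'vfov': 51.727923877381684, 'cx': 327.83516773001304, 'cy': 245.61706541745437, 'extrinsics': array([[-2.59417826e-02, -9.81161463e-01,  1.91439829e-01,
         4.25922075e+02],
       [-9.99105081e-01,  3.18472584e-02,  2.78350431e-02,
        -6.69144793e+00],
       [-3.34075053e-02, -1.90546415e-01, -9.81109577e-01,
         7.85979241e+02],
       [ 0.00000000e+00,  0.00000000e+00,  0.00000000e+00,
         1.00000000e+00]])}
```

View pics/side0.png

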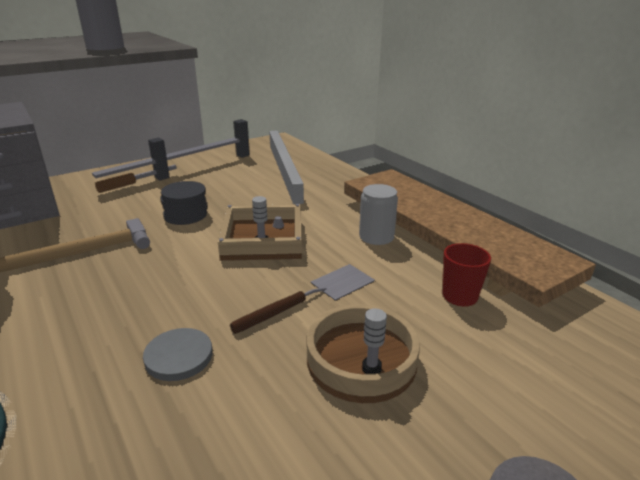

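View pics/top0.png

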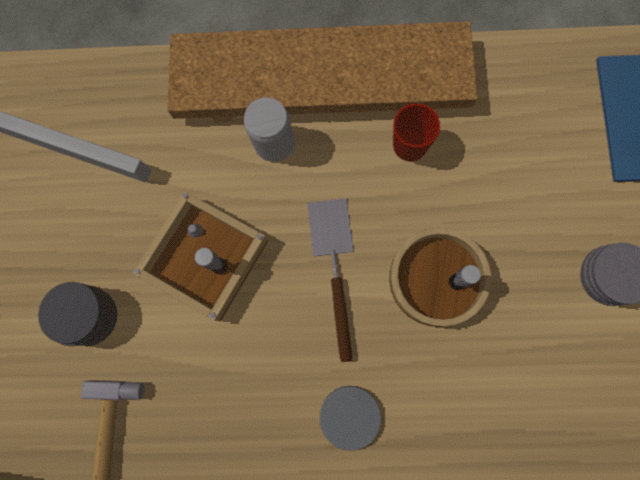

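The side view shows the square mould near (262,232), with its knob top near (260,202), and the round mould near (362,350). In the top view the square mould is near (205,257), its knob top near (205,257), and the round mould is near (440,280). Next I'll enlarge both views.

```bash
python3 - <<'E'
import cv2,numpy as np
a=cv2.imread("pics/side0.png")[185:265,210:310]; b=cv2.imread("pics/top0.png")[180:330,120:280]
cv2.imwrite("pics/cs.png",cv2.resize(a,None,fx=7,fy=7,interpolation=cv2.INTER_CUBIC))
cv2.imwrite("pics/ct.png",cv2.resize(b,None,fx=4,fy=4,interpolation=cv2.INTER_CUBIC)[:600])
E
```

```text
(no output)
```

View pics/cs.png

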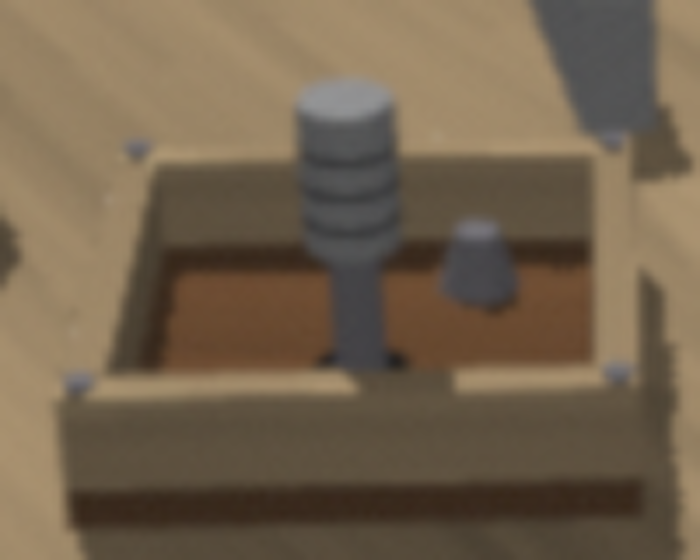

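View pics/ct.png

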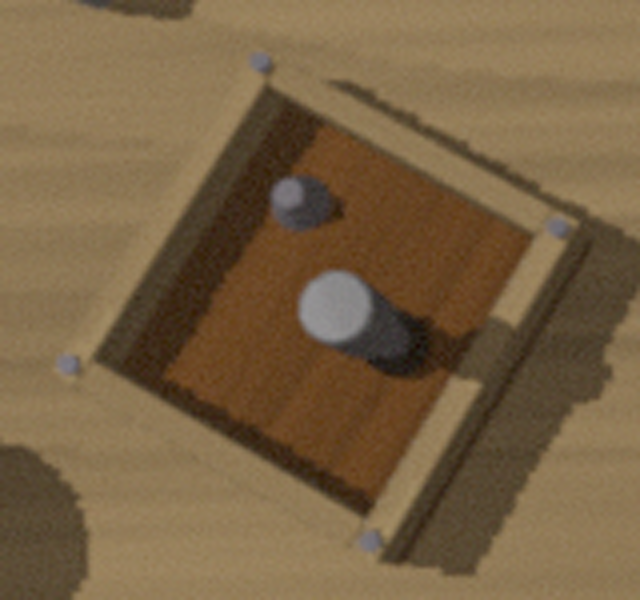

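```bash
cat > h.py <<'E'
import numpy as np
from station import vision
def ray(n,u,v):
    c=vision.camera_info(n);f=240/np.tan(np.radians(c["vfov"]/2));E=np.array(c["extrinsics"])
    d=E[:3,:3]@np.array([(u-c["cx"])/f,(v-c["cy"])/f,1]);return E[:3,3],d/np.linalg.norm(d)
def atz(n,u,v,z):
    o,d=ray(n,u,v);return o+d*(z-o[2])/d[2]
def tri(rs):
    A=np.zeros((3,3));b=np.zeros(3)
    for o,d in rs:
        P=np.eye(3)-np.outer(d,d);A+=P;b+=P@o
    p=np.linalg.solve(A,b);return p,[np.linalg.norm((np.eye(3)-np.outer(d,d))@(p-o)) for o,d in rs]
E
python3 - <<'E'
from h import *
np.set_printoptions(precision=1,suppress=True)
T=lambda x,y:(120+(x+.5)/4-.5,180+(y+.5)/4-.5)
S=lambda x,y:(210+(x+.5)/7-.5,185+(y+.5)/7-.5)
t=T(336,307);s=S(346,100)
print(tri([ray("top",*t),ray("side",*s)]),atz("top",*t,102),atz("side",*s,102))
ct=[T(260,62),T(558,228),T(370,540),T(68,364)];P=np.array([atz("top",*c,42) for c in ct])
print(P,[np.linalg.norm(P[i]-P[i-1]) for i in range(4)],P.mean(0))
cs=[S(138,150),S(615,140),S(617,375),S(80,383)]
Q=np.array([atz("side",*c,42) for c in cs]);print(Q,[np.linalg.norm(Q[i]-Q[i-1]) for i in range(4)],Q.mean(0))
print("cone",atz("top",*T(290,190),30),atz("side",*S(478,230),30))
from scipy.spatial.transform import Rotation as R
from station import read_state
print(R.from_euler('xyz',read_state()["ee_rot"]).as_matrix())
E
```

```text
(array([548.9, 188.5, 103.6]), [np.float64(0.3989545903589579), np.float64(0.3989545903589259)]) [549.6 188.8 102. ] [550.1 191.7 102. ]
[[659.6 238.4  42. ]
 [588.7 120.2  42. ]
 [471.1 191.1  42. ]
 [541.5 309.3  42. ]] [np.float64(137.7682289106606), np.float64(137.8526941261085), np.float64(137.29353907551658), np.float64(137.595055944684)] [565.2 214.7  42. ]
[[540.7 311.2  42. ]
 [660.8 241.2  42. ]
 [587.9 121.2  42. ]
 [470.4 192.8  42. ]] [np.float64(137.7110250462283), np.float64(139.02805371187907), np.float64(140.3715124081762), np.float64(137.623163934836)] [564.9 216.6  42. ]
cone [610.2 228.8  30. ] [609.7 233.2  30. ]
[[ 1.  -0.   0.2]
 [-0.2 -0.   1. ]
 [ 0.  -1.  -0. ]]
```

Both views agree: the pin is near (549.6, 189.5), the triangulated top is at about 103 mm (nominal 102), the stud spacing is 138 mm, and the 30 mm pin offset and the cone position match. I'll travel at the current height.

```bash
python3 -m jog '{"travel":[[0.030,0,-0.021],[0.030,0,-0.021],[0.030,0,-0.021],[0.030,0,-0.021],[0.030,0,-0.021],[0.030,0,-0.021],[0.030,0,-0.021],[0.030,0,-0.021]],"dr":[[0,0,0],[0,0,0],[0,0,0],[0,0,0],[0,0,0],[0,0,0],[0,0,0],[0,0,0]],"claw":[1,1,1,1,1,1,1,1]}' 45
python3 -m jog '{"travel":[[0.030,0,-0.021],[0.030,0,-0.021],[0.030,0,-0.021],[0.030,0,-0.021],[0.030,0,-0.021],[0.030,0,-0.021],[0.030,0,-0.021],[0,0,0]],"dr":[[0,0,0],[0,0,0],[0,0,0],[0,0,0],[0,0,0],[0,0,0],[0,0,0],[0,0,0]],"claw":[1,1,1,1,1,1,1,1]}'
cat >> h.py <<'E'
def go(x,y,z):
    from station import read_state
    from scipy.spatial.transform import Rotation as R
    s=read_state();M=R.from_euler('xyz',s["ee_rot"]).as_matrix()
    print("t",s["time"],"pos",s["position"],"F",s["wrist_force"],"w",s["gripper_width"],"rpy",s["ee_rot"])
    print("tool travel mm",M.T@(np.array([x,y,z])-s["position"]))
E
python3 -c "
from h import *
go(549.6,189.6,150)"
```

```text
time: 0.77
position: [344.7, 412.6, 214.4]
ee_rot: [-1.571, 0.0, -0.231]
wrist_force: [0.4, 0.6, 0.5]
gripper_width: 92.1
time: 1.43
position: [519.4, 215.4, 214.6]
ee_rot: [-1.574, -0.004, -0.242]
wrist_force: [-0.1, -0.7, -0.9]
gripper_width: 92.1
t 1.4333 pos [519.4090646  215.4473734  214.59970012] F [-0.05448487 -0.6500981  -0.88534212] w 92.06870501146182 rpy [-1.57362212 -0.00353071 -0.24162442]
tool travel mm [ 35.2703661   64.77487796 -17.68946034]
```

```bash
python3 -m jog '{"travel":[[0.018,0,-0.009],[0.017,0,-0.008],[0,0.03,0],[0,0.02,0],[0,0,0],[0,0,0]],"dr":[[0,0,0],[0,0,0],[0,0,0],[0,0,0],[0,0,0],[0,0,0]],"claw":[1,1,1,1,1,1]}'
python3 -c "
from h import *
import cv2
go(549.6,189.6,150)
go(549.6,189.6,62)
for n in('side','top'): cv2.imwrite(f'pics/{n}1.png',vision.camera(n)[:,:,::-1])
a=cv2.imread('pics/side1.png')[120:280,160:370]
cv2.imwrite('pics/cs1.png',cv2.resize(a,None,fx=3.6,fy=3.6,interpolation=cv2.INTER_CUBIC))
a=cv2.imread('pics/top1.png')[120:370,60:340]
cv2.imwrite('pics/ct1.png',cv2.resize(a,None,fx=2.4,fy=2.4,interpolation=cv2.INTER_CUBIC))
"
```

```text
time: 1.93
position: [544.0, 198.4, 163.7]
ee_rot: [-1.573, 0.002, -0.231]
wrist_force: [0.2, -0.2, 0.8]
gripper_width: 92.1
t 1.9333 pos [543.98613246 198.43681478 163.68887243] F [ 0.24118729 -0.24485618  0.75600492] w 92.06856551707513 rpy [-1.572588    0.00222181 -0.23076813]
tool travel mm [ 7.51664863 13.6852961  -7.29401789]
t 1.9333 pos [543.98613246 198.43681478 163.68887243] F [ 0.24118729 -0.24485618  0.75600492] w 92.06856551707513 rpy [-1.572588    0.00222181 -0.23076813]
tool travel mm [  7.71216733 101.68493765  -7.13635137]
```

View pics/cs1.png

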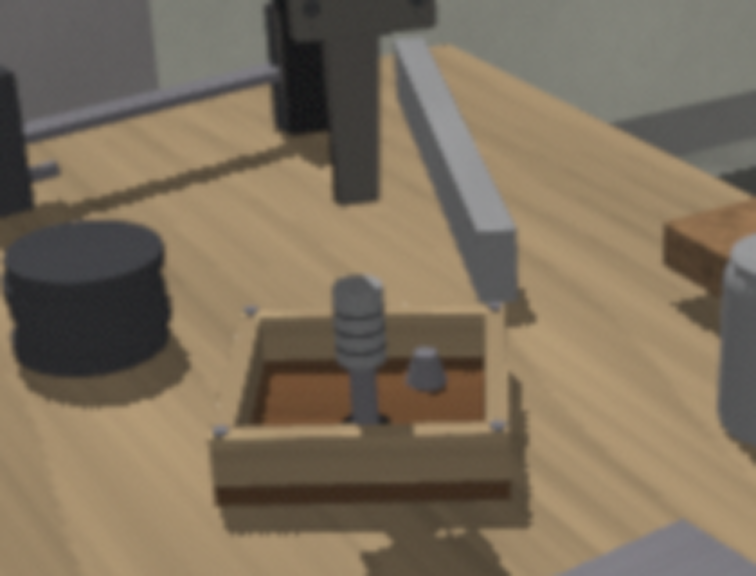

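View pics/ct1.png

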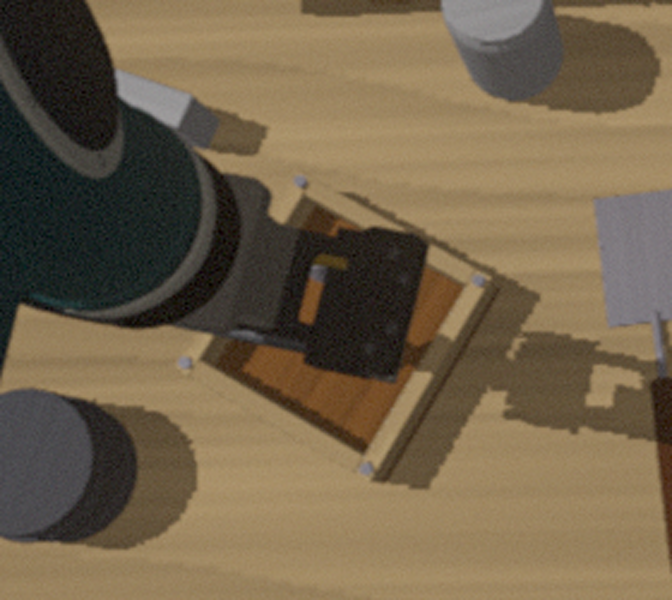

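The fingers are above the mould, with the near fingertip at about side (259,175). I'll correct laterally, stop above the knob and check.

```bash
python3 -m jog '{"travel":[[0.0075,0,-0.007],[0,0.025,0],[0,0.02,0],[0,0,0],[0,0,0],[0,0,0]],"dr":[[0,0,0],[0,0,0],[0,0,0],[0,0,0],[0,0,0],[0,0,0]],"claw":[1,1,1,1,1,1]}'
python3 -c "
from h import *
import cv2
go(549.6,189.6,62)
cv2.imwrite('pics/side2.png',vision.camera('side')[:,:,::-1])
a=cv2.imread('pics/side2.png')[120:280,160:370]
cv2.imwrite('pics/cs2.png',cv2.resize(a,None,fx=3.6,fy=3.6,interpolation=cv2.INTER_CUBIC))
"
```

```text
time: 2.53
position: [551.7, 190.1, 121.1]
ee_rot: [-1.57, -0.002, -0.231]
wrist_force: [0.3, -0.5, -0.1]
gripper_width: 91.8
t 2.5333 pos [551.74980325 190.12820685 121.14227667] F [ 0.33606899 -0.52538501 -0.11149004] w 91.76157328235176 rpy [-1.56954419 -0.00193348 -0.23105035]
tool travel mm [-2.0860623  59.13704725 -1.08052433]
```

View pics/cs2.png

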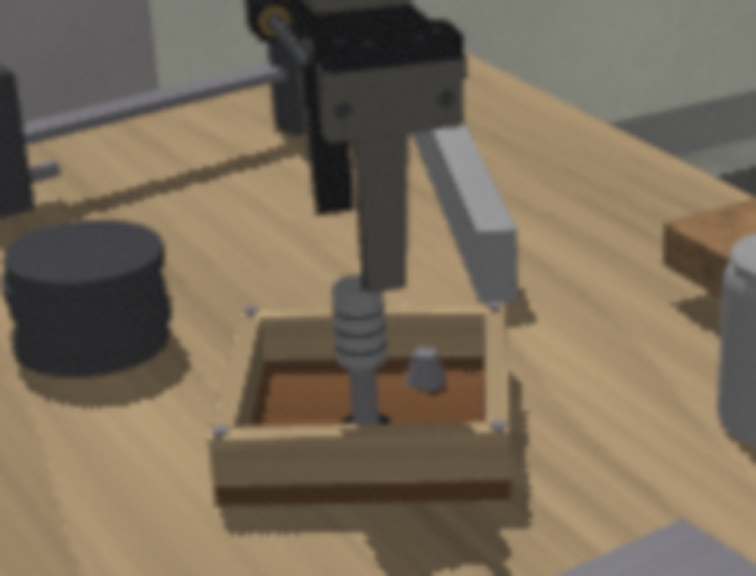

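The near fingertip is at crop (383,288), which is side pixel (266.4,200). The far fingertip is at about crop (333,210). I'll compare these with the predicted tips.

```bash
python3 - <<'E'
from h import *
from station import read_state
from scipy.spatial.transform import Rotation as R
s=read_state();M=R.from_euler('xyz',s["ee_rot"]).as_matrix();p=s["position"]
c=vision.camera_info("side");f=240/np.tan(np.radians(c["vfov"]/2));E=np.linalg.inv(np.array(c["extrinsics"]))
def pr(q):
    x=E[:3,:3]@q+E[:3,3];return np.array([(x[0]/x[2]*f+c["cx"]-160+.5)*3.6,(x[1]/x[2]*f+c["cy"]-120+.5)*3.6])
print(p)
for sz in(-64,64,-46,46):
  print(sz,[pr(p+M@np.array([sx,0,sz])).round() for sx in(-10,10)])
print("knobtop",pr(np.array([549.6,189.6,102])), "tcp",pr(p))
E
```

```text
[551.84528312 190.31444746 121.32546275]
-64 [array([374., 306.]), array([415., 300.])]
64 [array([312., 207.]), array([349., 202.])]
-46 [array([364., 290.]), array([405., 284.])]
46 [array([319., 219.]), array([357., 214.])]
knobtop [359.32476379 287.36413027] tcp [360.55275024 250.44299909]
```

```bash
python3 -c "
import cv2
a=cv2.imread('pics/side2.png')[135:210,235:295]
cv2.imwrite('pics/cs3.png',cv2.resize(a,None,fx=8,fy=8,interpolation=cv2.INTER_CUBIC))
"
```

```text
(no output)
```

View pics/cs3.png

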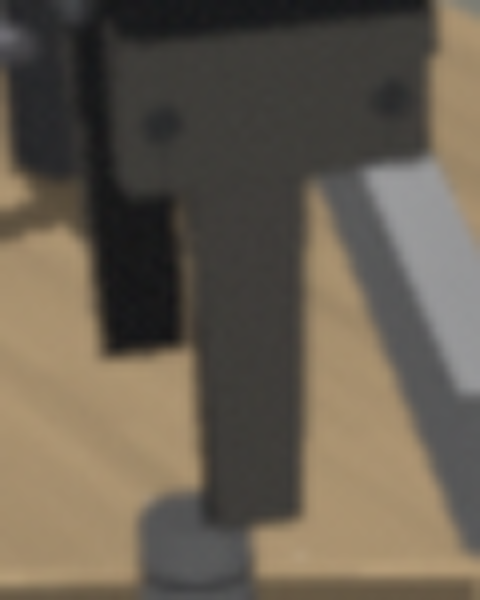

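The tips match the prediction within about 1–2 mm. I'll descend around the knob in slow steps.

```bash
python3 -m jog '{"travel":[[-0.002,0,-0.0005],[0,0.01,0],[0,0.01,0],[0,0.01,0],[0,0.01,0],[0,0.01,0],[0,0.008,0],[0,0,0]],"dr":[[0,0,0],[0,0,0],[0,0,0],[0,0,0],[0,0,0],[0,0,0],[0,0,0],[0,0,0]],"claw":[1,1,1,1,1,1,1,1]}'
python3 -m jog '{"travel":[[0,0,0],[0,0,0]],"dr":[[0,0,0],[0,0,0]],"claw":[1,1]}'
python3 -c "
from h import *
import cv2
go(549.6,189.6,62)
cv2.imwrite('pics/side4.png',vision.camera('side')[:,:,::-1])
a=cv2.imread('pics/side4.png')[145:245,210:310]
cv2.imwrite('pics/cs4.png',cv2.resize(a,None,fx=6,fy=6,interpolation=cv2.INTER_CUBIC))
go(549.6,189.6,62)
"
```

```text
time: 3.25
position: [547.1, 189.5, 59.2]
ee_rot: [-1.573, 0.003, -0.231]
wrist_force: [-0.5, 0.6, -0.7]
gripper_width: 92.1
time: 3.42
position: [548.8, 190.1, 61.7]
ee_rot: [-1.571, -0.0, -0.231]
wrist_force: [1.1, 0.8, 1.4]
gripper_width: 92.0
t 3.4167 pos [548.84180629 190.06331978  61.70118233] F [1.10575982 0.78588694 1.39464117] w 91.97481201625828 rpy [-1.57064619e+00 -3.56889816e-04 -2.30930263e-01]
tool travel mm [ 0.84421932 -0.29855805 -0.27743783]
t 3.4667 pos [548.97279465 190.15446317  61.99328551] F [-0.21364982 -0.39145775 -0.68478852] w 91.82915394211922 rpy [-1.57028089e+00 -7.37165807e-04 -2.30915798e-01]
tool travel mm [ 0.7374618  -0.00637507 -0.396195  ]
```

View pics/cs4.png

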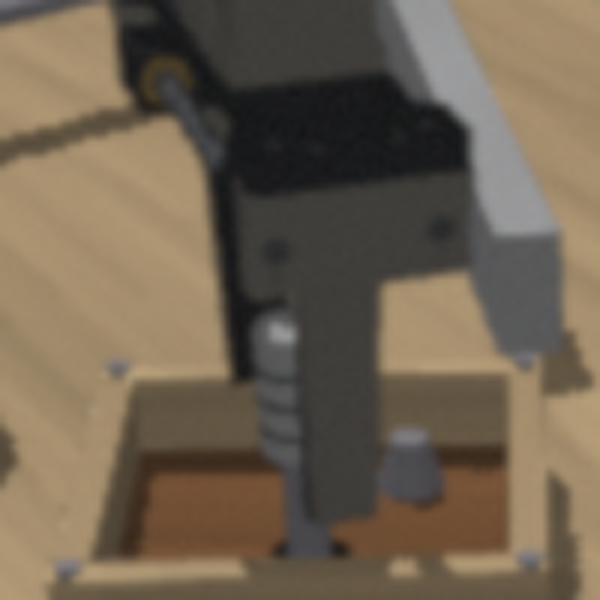

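The knob (crop (275,390)) is between the fingers. Closing gently first.

```bash
python3 -m jog '{"travel":[[0,0,0],[0,0,0],[0,0,0],[0,0,0],[0,0,0],[0,0,0],[0,0,0],[0,0,0]],"dr":[[0,0,0],[0,0,0],[0,0,0],[0,0,0],[0,0,0],[0,0,0],[0,0,0],[0,0,0]],"claw":[-1,-1,-1,-1,-1,-1,-1,-1]}' 10
python3 -m jog '{"travel":[[0,0,0],[0,0,0],[0,0,0],[0,0,0]],"dr":[[0,0,0],[0,0,0],[0,0,0],[0,0,0]],"claw":[-1,-1,-1,-1]}'
```

```text
time: 4.13
position: [548.6, 190.1, 61.6]
ee_rot: [-1.571, -0.0, -0.231]
wrist_force: [1.4, -0.1, -0.3]
gripper_width: 40.4
time: 4.47
position: [548.4, 189.5, 61.6]
ee_rot: [-1.571, 0.0, -0.231]
wrist_force: [-0.5, -0.8, 2.1]
gripper_width: 25.6
```

```bash
python3 -m jog '{"travel":[[0,0,0],[0,0,0],[0,0,0],[0,0,0]],"dr":[[0,0,0],[0,0,0],[0,0,0],[0,0,0]],"claw":[-1,-1,-1,-1]}' 45
python3 -m jog '{"travel":[[0,-0.002,0],[0,-0.002,0],[0,-0.001,0],[0,0,0],[0,0,0]],"dr":[[0,0,0],[0,0,0],[0,0,0],[0,0,0],[0,0,0]],"claw":[-1,-1,-1,-1,-1]}'
```

```text
time: 4.8
position: [548.4, 189.5, 61.5]
ee_rot: [-1.571, 0.0, -0.231]
wrist_force: [-0.1, -3.0, 1.3]
gripper_width: 25.2
time: 5.22
position: [548.4, 189.6, 66.2]
ee_rot: [-1.572, 0.0, -0.231]
wrist_force: [1.9, -3.3, -6.2]
gripper_width: 25.3
```

The force (-6.2 N at 4.7 mm) fits the spring law, so there is no slip. I'll rise to about 13 mm and hold.

```bash
python3 -m jog '{"travel":[[0,-0.002,0],[0,-0.002,0],[0,-0.002,0],[0,-0.002,0],[0,0,0],[0,0,0]],"dr":[[0,0,0],[0,0,0],[0,0,0],[0,0,0],[0,0,0],[0,0,0]],"claw":[-1,-1,-1,-1,-1,-1]}'
python3 -c "
from h import *
import cv2
cv2.imwrite('pics/side5.png',vision.camera('side')[:,:,::-1])
a=cv2.imread('pics/side5.png')[145:245,210:310]
cv2.imwrite('pics/cs5.png',cv2.resize(a,None,fx=6,fy=6,interpolation=cv2.INTER_CUBIC))
go(548.4,189.5,74.5)
"
```

```text
time: 5.72
position: [548.3, 189.6, 74.3]
ee_rot: [-1.571, 0.0, -0.231]
wrist_force: [2.6, -4.3, -11.8]
gripper_width: 25.3
t 5.7667 pos [548.33741505 189.59959253  74.25859523] F [  3.06899564  -4.3028279  -11.94374691] w 25.281947129743234 rpy [-1.57146129e+00  2.47153928e-04 -2.31047985e-01]
tool travel mm [ 0.08366868 -0.24137047 -0.08277476]
```

View pics/cs5.png

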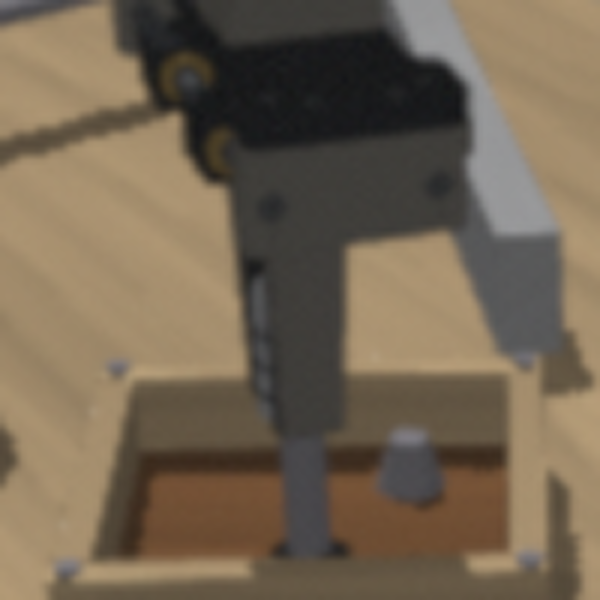

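The pin is held with the shaft drawn up (knob in the fingers at crop (270,345)), pulling 12 N. I'll hold for about 1.2 s.

```bash
python3 -m jog '{"travel":[[0,0,0],[0,0,0],[0,0,0],[0,0,0],[0,0,0],[0,0,0],[0,0,0],[0,0,0]],"dr":[[0,0,0],[0,0,0],[0,0,0],[0,0,0],[0,0,0],[0,0,0],[0,0,0],[0,0,0]],"claw":[-1,-1,-1,-1,-1,-1,-1,-1]}'
python3 -m jog '{"travel":[[0,0,0],[0,0,0],[0,0,0],[0,0,0],[0,0,0]],"dr":[[0,0,0],[0,0,0],[0,0,0],[0,0,0],[0,0,0]],"claw":[-1,-1,-1,-1,-1]}'
```

```text
time: 6.43
position: [548.3, 189.6, 74.2]
ee_rot: [-1.572, 0.0, -0.231]
wrist_force: [2.1, -3.7, -11.5]
gripper_width: 25.1
time: 6.85
position: [548.4, 189.6, 74.3]
ee_rot: [-1.571, 0.0, -0.231]
wrist_force: [3.2, -5.0, -11.2]
gripper_width: 25.1
```

Now easing it down, slowly and in the grip.

```bash
python3 -m jog '{"travel":[[0,0.002,0],[0,0.002,0],[0,0.002,0],[0,0.002,0],[0,0.002,0],[0,0.001,0],[0,0,0],[0,0,0]],"dr":[[0,0,0],[0,0,0],[0,0,0],[0,0,0],[0,0,0],[0,0,0],[0,0,0],[0,0,0]],"claw":[-1,-1,-1,-1,-1,-1,-1,-1]}'
python3 -m jog '{"travel":[[0,0.001,0],[0,0.001,0],[0,0,0],[0,0,0]],"dr":[[0,0,0],[0,0,0],[0,0,0],[0,0,0]],"claw":[-1,-1,-1,-1]}'
```

```text
time: 7.52
position: [548.4, 189.6, 64.0]
ee_rot: [-1.571, 0.001, -0.231]
wrist_force: [-0.0, -5.2, -4.3]
gripper_width: 25.7
time: 7.85
position: [548.4, 189.6, 62.2]
ee_rot: [-1.571, 0.001, -0.231]
wrist_force: [-1.0, -5.6, -3.3]
gripper_width: 25.0
```

```bash
python3 -m jog '{"travel":[[0,0.0007,0],[0,0.0003,0],[0,0,0],[0,0,0],[0,0,0]],"dr":[[0,0,0],[0,0,0],[0,0,0],[0,0,0],[0,0,0]],"claw":[-1,-1,-1,-1,-1]}'
```

```text
time: 8.27
position: [548.4, 189.6, 61.6]
ee_rot: [-1.571, 0.0, -0.231]
wrist_force: [-2.3, -5.7, -2.1]
gripper_width: 25.6
```

```bash
python3 -m jog '{"travel":[[0,0.0005,0],[0,0.0005,0],[0,0,0],[0,0,0]],"dr":[[0,0,0],[0,0,0],[0,0,0],[0,0,0]],"claw":[-1,-1,-1,-1]}'
```

```text
time: 8.6
position: [548.4, 189.6, 61.5]
ee_rot: [-1.571, 0.001, -0.231]
wrist_force: [-2.9, -7.0, 5.8]
gripper_width: 25.3
```

The force has turned to +5.8 N with the height stopped at 61.5, so the pin is on its seat. Now releasing.

```bash
python3 -m jog '{"travel":[[0,0,0],[0,0,0],[0,0,0],[0,0,0],[0,0,0],[0,0,0],[0,0,0],[0,0,0]],"dr":[[0,0,0],[0,0,0],[0,0,0],[0,0,0],[0,0,0],[0,0,0],[0,0,0],[0,0,0]],"claw":[1,1,1,1,1,1,1,1]}' 45
python3 -m jog '{"travel":[[0,0,0],[0,0,0],[0,0,0],[0,0,0]],"dr":[[0,0,0],[0,0,0],[0,0,0],[0,0,0]],"claw":[1,1,1,1]}'
```

```text
time: 9.27
position: [548.5, 190.2, 59.6]
ee_rot: [-1.571, 0.0, -0.231]
wrist_force: [0.1, 0.3, -0.5]
gripper_width: 76.3
time: 9.6
position: [548.5, 190.0, 59.6]
ee_rot: [-1.571, 0.0, -0.231]
wrist_force: [-0.9, 0.6, -0.5]
gripper_width: 91.9
```

```bash
python3 -m jog '{"travel":[[0,-0.01,0],[0,-0.02,0],[0,-0.03,0],[0,-0.03,0],[0,-0.03,0],[0,0,0],[0,0,0],[0,0,0]],"dr":[[0,0,0],[0,0,0],[0,0,0],[0,0,0],[0,0,0],[0,0,0],[0,0,0],[0,0,0]],"claw":[1,1,1,1,1,1,1,1]}'
python3 -c "
from h import *
import cv2
cv2.imwrite('pics/side6.png',vision.camera('side')[:,:,::-1])
go(548.4,189.5,180)
"
```

```text
time: 10.27
position: [548.2, 190.0, 179.7]
ee_rot: [-1.571, 0.0, -0.231]
wrist_force: [0.0, 0.1, -0.5]
gripper_width: 91.8
t 10.3167 pos [547.77463855 189.84102082 178.93948706] F [-0.46859355  0.2576466  -0.71380185] w 91.8681570049992 rpy [-1.57160863e+00  1.24256520e-03 -2.30743122e-01]
tool travel mm [ 0.68546084 -1.06121164 -0.18982394]
```

View pics/side6.png

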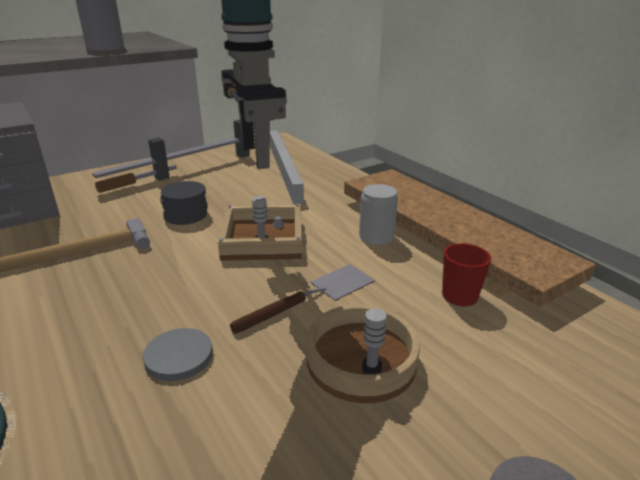

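The gripper is clear above the mould. The square pin's knob top is back near (260,200), as at the start, and the round pin is unchanged at (375,316). Handing in.

```bash
python3 -c "
from station import bot
print(bot.hand_in())"
```

```text
the job is handed in; nothing more can be done
None
```

I tested the square mould's core pin, brought it back home in the grip and handed the job in; no verdict was reported.

- **Pull:** I gripped the knob with 45 N and drew the pin up about 13 mm. The wrist read 11–12 N, and I held that for over 1 s. The force followed the stated spring rate, so the grip did not slip.
- **Return:** I eased the pin down at about 24 mm/s at most until it was on its seat. The wrist force turned to +5.8 N and the height stopped at the starting 61.5 mm. Only then did I open the fingers.
- **Last checks:** The gripper is about 120 mm up and clear, with the wrist force near zero. By eye in the last picture, the square pin's knob top is back where it started. The round mould's pin was not touched.

Two small disagreements showed up. The two cameras differed by about 2–3 mm on the knob's position, within roughly the calibration error. While gripping I saw a sideways load of up to 7 N from slight off-centring, which went away on release.

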